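# Put the washed pastry-roll forms away by length

## Robot

A 6-joint arm with a two-finger parallel gripper is mounted at the origin on the work surface. World frame = base frame: x ahead of the robot, y to its left, z up, the work surface at z = 0. Lengths are in m, angles in rad, forces in N, time in s.
With the tool pointing down it reaches from about 0.25 to 0.775 m from the base axis. Payload 4 kg.
Tool frame: the origin (TCP) lies at the centre of the arm's flange, where the gripper is bolted on; the fingertips stand 199 mm ahead of it and the grasp point (between the pads) lies 180 mm ahead of it (robot.tcp_to_tips is the z of the fingertips in the tool frame, in m); z points along the fingers, y is the line along which they close (so a half turn about z gives the same grasp; the last joint's range is limited). The gripper opens to 94 mm and grips with 3 to 60 N. Pads are 16 mm wide; open, the fingers measure 119 mm over their backs; the gripper's body (75 mm by 177 mm) begins 78 mm behind the grasp point.
Start: joints at [-0.103, 0.087, 1.371, -0, 1.684, -0.103], TCP at [0.55, -0, 0.405] pointing down, gripper open.
Joint ranges: [-3.1, 3.1], [-0.76, 2.03], [0.27, 2.55], [-1.08, 4.22], [0.17, 2.65], [-2.57, 2.57]. Speed limits (rad/s): [2.79, 2.79, 3.14, 3.14, 3.14, 3.14].

## Interface

Orientations are given as [roll, pitch, yaw] about the fixed x, y, z axes, in that order (R = Rz(yaw) Ry(pitch) Rx(roll)).
In Python, from bench import robot gives the robot as it stands.
- The arm moves only by the tool play_rows, never from a script. Its arguments are lists of equal length, an entry for each row: "translation": the shift along the tool's x, y, z scaled (see below), a list of three; "twist": the turn, a rotation vector about the tool's x, y, z scaled (see below), a list of three; "gripper": the opening, from -1 (shut) to 1 (fully open). A call has 1 to 8 rows; each row shifts and turns the commanded pose from where the row before left it, along the tool's axes as they then stand; what a row does not reach is not made up. The controller multiplies each number of a shift by 0.04 m and each number of a turn by 0.1 rad. A row lasts 1/10 s, in which the tool goes at most 50 mm and 8.59 degrees, less where a joint would pass 70% of its speed; a pose out of reach is approached as far as the arm can. A call with a number of a shift or a turn outside -1 to 1 is refused whole. A call with a gripper value outside its range is refused whole. The fingers move at their own pace and stop on an object; the grip force is fixed at half the most. Time passes only in rows, so rows that do not move let the fingers close. It gives the time, the measured TCP pose, the force, the opening and the grip force at its end, in the units of the state.
- robot.get_obs(): the state, without advancing time (a new reading comes with each control period).
- robot.snapshot(name): name is "scene" or "side" or "wrist"; returns the picture (420x560x3 uint8, red, green, blue); there is no depth.
- robot.camera_model(name): a dict with "camera_matrix" (3x3 intrinsics, pixels), "k1" (the pictures are not rectified: a ray, as slopes to the right and down, at radius r is drawn at 1 + k1 r^2 times it, then the intrinsics apply), "rvec" (rotation vector, rad) and "tvec" (3), from world to camera coordinates, as OpenCV has them. Camera axes: x right, y down, z forward; pixel columns grow to the right and rows downward; lengths in m; the calibration is good to about 2 mm. A picture is of the moment at which its call begins: read the wrist's pose just before it. camera_model takes no time and is no camera call; for the wrist camera it gives the pose at the moment of the call.
- robot.close_job(): hands the job in; it is judged then, once.
Trained networks look in the newest picture that a camera, given by its name, has taken for a name from the list of things; names that differ only in an ending like _2 or _b are one class to them, and where a whole thing is asked for, a point or a joint stands for the part that bears it (a point fixed in the world has none). Each returns a list of dicts, best first, with "score" (0 to 1); they miss things now and then, are a little off and sometimes report something else, mostly with a low value. They report only what shows in the picture. A call takes as long as a camera call. They do not tell look-alikes from the thing itself.
- robot.recognise(name, camera): "centre" ([x, y, z] in m, in world coordinates, good to about 4 mm: the middle of the surface that is visible of it).
- robot.spot_point(name, camera): "centre" ([x, y, z] in m, in world coordinates, good to about 4 mm: a listed point, or the origin of a listed thing).
The state is a dict: "time": time; "joint_positions": joint angles; "qvel": joint speeds; "joint_torque": joint torques, N m; "tool_pos": TCP position; "ee_rot": TCP orientation; "wrist_force": force on the tool from outside, world axes, zero at the start; "wrist_torque": the same for the moment, N m; "width": finger opening in m; "finger_force": force on a finger pad.
Only numpy, scipy, OpenCV 4.12 (cv2) and the standard library are available. Lean on these libraries where they do the work, as an engineer would, in place of code of your own. Each camera call takes 0.05 s, during which the arm holds its last target. There are 200 camera calls.

## Task

Put the three washed pastry-roll tubes on the draining mat away in the open drawer, sorted by length: lay the two long ones down in free flutes of the long row and the short one in a free flute of the short row, next to the one of their kind already there - lay them in, do not let them drop. When all are lying in place, push the drawer gently but fully shut, without knocking over or pushing about the other things on the table.

Things in the scene. Friction and masses are not known exactly. Their poses are not given: they have to be found in the camera images.
- long_1: Plain bright-steel tube for baking pastry rolls, with a lapped seam and open dark ends: outside diameter 24 mm, length 140 mm, about 45 g. Long; lies on the draining mat. Origin at mid-length on the tube's axis; its x axis runs along the tube.
- long_2: Plain bright-steel tube for baking pastry rolls, with a lapped seam and open dark ends: outside diameter 24 mm, length 140 mm, about 45 g. Long; lies on the draining mat. Origin at mid-length on the tube's axis; its x axis runs along the tube.
- short_1: Plain bright-steel tube for baking pastry rolls, with a lapped seam and open dark ends: outside diameter 24 mm, length 105 mm, about 35 g. Short; lies on the draining mat. Origin at mid-length on the tube's axis; its x axis runs along the tube.
- long_0: Plain bright-steel tube for baking pastry rolls, with a lapped seam and open dark ends: outside diameter 24 mm, length 140 mm, about 45 g. Long; already stored, in the outermost flute of the long row. Origin at mid-length on the tube's axis; its x axis runs along the tube.
- short_0: Plain bright-steel tube for baking pastry rolls, with a lapped seam and open dark ends: outside diameter 24 mm, length 105 mm, about 35 g. Short; already stored, in the outermost flute of the short row. Origin at mid-length on the tube's axis; its x axis runs along the tube.
- unit: Steel drawer unit fixed on the table: 250 deep, 400 wide, 92 mm high, a scale on top. Origin at the centre of its underside; x points away from the pull (the way the drawer shuts), y to the left seen from the pull. Its drawer (inside 360 wide, walls 45 mm high) has a fluted grey plastic liner in two rows parted at its middle by a wall 2 mm thick and as high as the end walls: long row at +y, short row at -y.
- long_row (a point): Lowest line of the long row's middle flute, at mid-length. Axes as the unit's; flutes run along x. Three shallow V flutes at y = -52, 0, +52 mm (+52 taken by long_0), ridges 5 mm high: a tube rolls down into a flute, its axis then 12 mm above this point. 152 mm long between end walls 19 mm higher than this point. Middle wall at y = -90, drawer side at +90 mm. About 15 mm above the table.
- short_row (a point): Lowest line of the short row's middle flute, at mid-length. As the long row, with the same axes and flutes, but 117 mm long between its end walls. Flutes at y = -52, 0, +52 mm (-52 taken by short_0). Middle wall at y = +90 mm, drawer side at -90 mm.
- drawer (a joint): Opening of the drawer in m: 0 fully shut, 0.2 fully out; it starts about 0.18 open. It slides along the unit's x axis, stays where it is left and takes about 3 to 5 N to push; no spring or catch.
- pull (a point): Middle of the outer face of the drawer's pull, a folded steel lip 200 mm wide on the drawer front, 20 mm deep. This face is upright, 57 to 73 mm above the table (this point 65 mm); axes as the unit's: pushing it along +x shuts the drawer. The drawer front behind it is 400 mm wide, its top 73 mm above the table; shut, this point lies 32 mm in front of the unit's front edge.
- mat: Black rubber draining mat, 340 x 340 mm, 4 mm thick, fixed to the table; origin at the centre of its underside, x and y along its edges. The washed tubes lie on it, their axes 16 mm above the table.
- cup: Small steel sauce cup standing upright in the middle of the mat among the tubes: 52 mm across, 36 mm high. Origin at the centre of its underside. Not to be moved.
- brush: Pastry brush lying on the table left of the drawer, wooden handle, about 220 mm long, 36 mm wide and 15 mm high; origin near its middle, on its underside; x along it towards the bristles. Not to be moved.
- shaker: Aluminium shaker, upright, 70 mm across, 108 mm high, left of the drawer's front. Origin at the centre of its underside. Not to be moved.
- bottle_cap: Blue bottle cap, 42 mm across, 33 mm high, standing on the mat among the tubes. Origin at the centre of its underside. Not to be moved.
Not all that is in view belongs to the job. Leave any red look-alike of the short_1 alone. Leave any yellow look-alike of the long_2 alone.

How it is judged:
By the outcome, as a careful person would: the job done as asked, in the order asked, and still so for the second after the job is handed in, with the robot touching nothing.
It also fails if it takes over 72 s, if anything falls off the work surface, if the arm or the gripper's body presses on something with over 40 N, if the wrist force passes 120 N, or if a joint passes its speed limit or range.

## Working session

There is one attempt and no reset: what is moved stays moved. The work goes in short steps, Python scripts to look and compute and a tool call to move; the robot and the scene stay as the last step left them, time stands still between calls to the robot, and variables do not carry over. Pictures are saved under pics/ and viewed, at most 10 in all, crops included, and the job is handed in when it is done.

Besides the shell and the picture viewer there is one more tool, called after ">>>" as name(argument=value, ...) on one line, values as JSON. play_rows: Moves the arm, as the interface text tells. Its arguments: {"type":"object","properties":{"translation":{"type":"array","items":{"type":"array","items":{"type":"number","minimum":-1,"maximum":1}}},"twist":{"type":"array","items":{"type":"array","items":{"type":"number","minimum":-1,"maximum":1}}},"gripper":{"type":"array","items":{"type":"number"}}},"required":["translation","twist","gripper"]}

```bash
ls; mkdir -p pics; cat > h.py <<'E'
import numpy as np, cv2
from bench import robot
def snap(c,f):
    im=robot.snapshot(c); cv2.imwrite('pics/'+f,im[:,:,::-1]); return im
def ray(c,uv,z):
    m=robot.camera_model(c);K=np.array(m['camera_matrix']);R=cv2.Rodrigues(np.array(m['rvec'],float))[0];t=np.array(m['tvec'],float).ravel()
    p=cv2.undistortPoints(np.array(uv,float).reshape(-1,1,2),K,np.array([m['k1'],0,0,0.]))[:,0]
    d=np.c_[p,np.ones(len(p))]@R; o=-R.T@t
    return o+d*((z-o[2])/d[:,2])[:,None]
E
python3 - <<'E'
from h import *
for c in ['scene','side','wrist']:
    im=snap(c,c+'0.png')
    for n in ['long_1','short_1','unit','long_row','short_row','pull','cup','bottle_cap','shaker','brush','mat']:
        for d in robot.spot_point(n,c)[:6]:
            if d['score']>.3: print(c,n,np.round(d['centre'],3),round(d['score'],2))
a=cv2.imread('pics/scene0.png');b=cv2.imread('pics/side0.png')
print(robot.get_obs())
E
```

```text
pics
scene long_1 [ 0.557 -0.365  0.016] 0.9
scene long_1 [ 0.411 -0.372  0.012] 0.77
scene long_1 [0.564 0.316 0.03 ] 0.63
scene long_1 [ 0.362 -0.695  0.016] 0.61
scene short_1 [0.528 0.033 0.03 ] 0.73
scene short_1 [ 0.188 -0.347  0.013] 0.66
scene short_1 [ 0.411 -0.206  0.013] 0.57
scene unit [ 0.786  0.162 -0.003] 0.56
scene long_row [0.558 0.263 0.017] 0.77
scene short_row [0.532 0.089 0.012] 0.86
scene short_row [0.566 0.315 0.028] 0.38
scene pull [0.443 0.183 0.063] 0.71
scene cup [ 0.486 -0.288  0.005] 0.8
scene bottle_cap [ 0.568 -0.192  0.004] 0.66
scene shaker [0.332 0.422 0.001] 0.52
scene brush [ 0.479  0.52  -0.001] 0.72
scene mat [ 0.482 -0.282  0.004] 0.55
side long_1 [ 0.411 -0.372  0.012] 0.65
side long_1 [0.562 0.32  0.021] 0.63
side long_1 [ 0.56  -0.366  0.015] 0.49
side short_1 [0.526 0.032 0.024] 0.61
side short_1 [ 0.41  -0.203  0.018] 0.43
side unit [0.784 0.16  0.002] 0.73
side long_row [0.558 0.268 0.016] 0.78
side short_row [0.528 0.087 0.017] 0.69
side pull [0.438 0.187 0.059] 0.81
side pull [ 0.413 -0.369  0.012] 0.56
side pull [ 0.559 -0.368  0.013] 0
[... 616 characters left out ...]
ons': array([-1.03101923e-01,  8.71944566e-02,  1.37068582e+00, -4.61879312e-06,
        1.68361322e+00, -1.03113969e-01]), 'qvel': array([-1.84496684e-04,  3.43722261e-04,  8.07526307e-04, -2.18890309e-03,
        9.57531781e-05,  1.16301467e-03]), 'joint_torque': array([-3.91105277e-04, -3.40032470e+01, -3.02591157e+01,  7.17429374e-02,
        2.38251669e-02,  5.69183953e-06]), 'tool_pos': array([ 5.49999395e-01, -6.31312916e-06,  4.04716110e-01]), 'ee_rot': array([3.14149450e+00, 1.47708309e-05, 1.57080785e+00]), 'wrist_force': array([-0.33185581,  0.1217848 ,  0.5863418 ]), 'wrist_torque': array([-0.00734424,  0.04929018,  0.01769672]), 'finger_force': 0.0, 'width': 0.09458221412658875}
```

View pics/scene0.png

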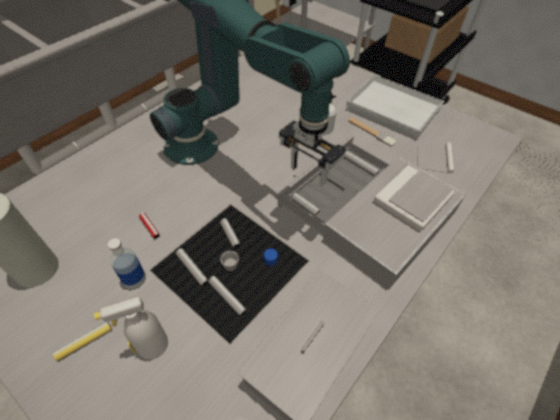

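View pics/wrist0.png

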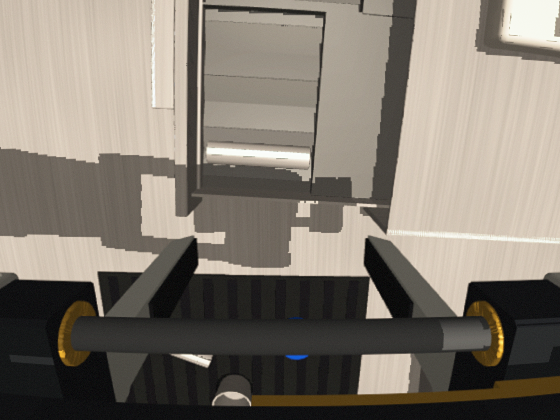

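```bash
python3 - <<'E'
from h import *
a=cv2.imread('pics/scene0.png');b=cv2.imread('pics/side0.png')
m={}
A=cv2.resize(a[195:335,130:330],None,fx=4,fy=4,interpolation=cv2.INTER_CUBIC)
cv2.imwrite('pics/matcrop.png',A)
cv2.imwrite('pics/drawcrop.png',cv2.resize(a[130:280,270:470],None,fx=4,fy=4,interpolation=cv2.INTER_CUBIC))
E
```

```text
(no output)
```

View pics/matcrop.png

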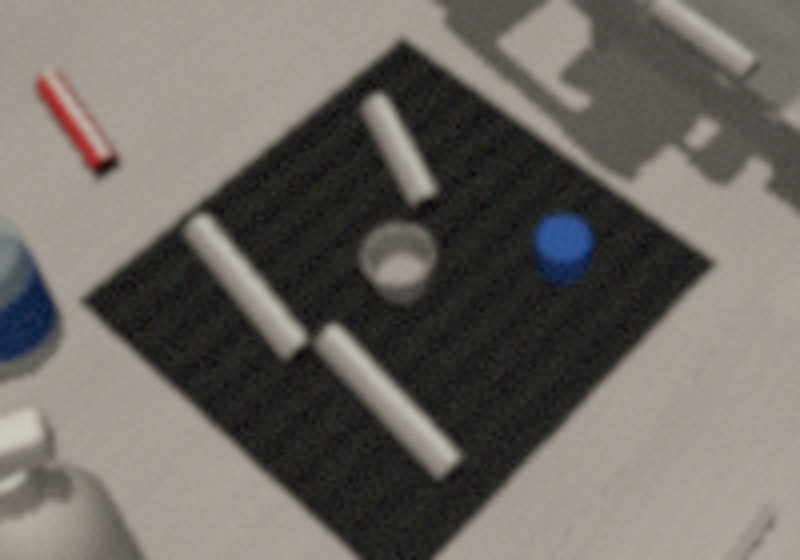

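View pics/side0.png

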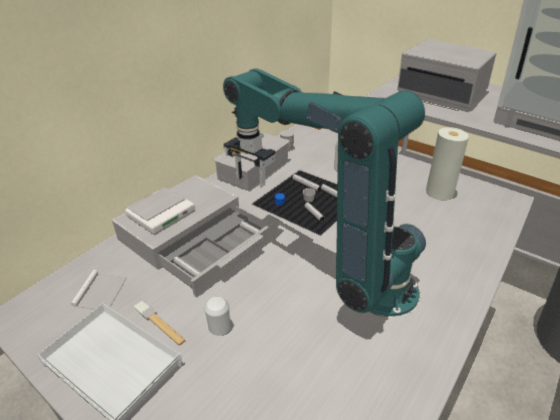

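```bash
python3 - <<'E'
from h import *
a=cv2.imread('pics/scene0.png');g=cv2.cvtColor(a,6)
for n,(x0,y0,x1,y1) in dict(short=(216,214,243,247),l1=(174,246,208,287),l2=(206,272,248,318)).items():
    c=cv2.findContours((g[y0:y1,x0:x1]>110).astype('u1'),0,2)[0]
    c=max(c,key=cv2.contourArea)+[x0,y0]
    b=cv2.boxPoints(cv2.minAreaRect(c)); 
    e=[np.linalg.norm(b[i]-b[i-1]) for i in (1,2)]
    if e[0]<e[1]: p=[(b[0]+b[1])/2,(b[2]+b[3])/2]
    else: p=[(b[1]+b[2])/2,(b[3]+b[0])/2]
    w=ray('scene',p,.019); d=w[1]-w[0]
    print(n,np.round(p),np.round(w.mean(0),3),'len',np.linalg.norm(d).round(3),'yaw',np.degrees(np.arctan2(d[1],d[0])).round(1))
for n in ['long_1','short_1']:
  for c in ['scene','side']: pass
# drawer direction from picture corners
print(ray('scene',[(327,226),(398,274),(462,196)],.092).round(3))
m=robot.camera_model('wrist');print({k:np.round(v,3).tolist() for k,v in m.items()})
print(ray('wrist',[(206,153),(310,158)],.027).round(3))
print('front top edge',ray('wrist',[(183,20),(183,190)],.073).round(3),'unit front?',ray('wrist',[(325,14),(312,190)],.092).round(3))
E
```

```text
short [[223. 219.]
 [236. 244.]] [ 0.406 -0.204  0.019] len 0.107 yaw -24.1
l1 [[178. 249.]
 [204. 281.]] [ 0.404 -0.366  0.019] len 0.143 yaw -10.2
l2 [[211. 277.]
 [242. 311.]] [ 0.551 -0.365  0.019] len 0.142 yaw -6.8
[[ 0.657 -0.036  0.092]
 [ 0.899 -0.043  0.092]
 [ 0.914  0.337  0.092]]
{'camera_matrix': [[341.964, 0.0, 280.57], [0.0, 341.964, 205.55], [0.0, 0.0, 1.0]], 'k1': -0.08, 'rvec': [-2.885, -0.0, -0.002], 'tvec': [-0.549, -0.026, 0.39]}
[[0.471 0.037 0.027]
 [0.58  0.031 0.027]]
front top edge [[0.466 0.155 0.073]
 [0.458 0.007 0.073]] unit front? [[0.584 0.153 0.092]
 [0.577 0.011 0.092]]
```

View pics/drawcrop.png

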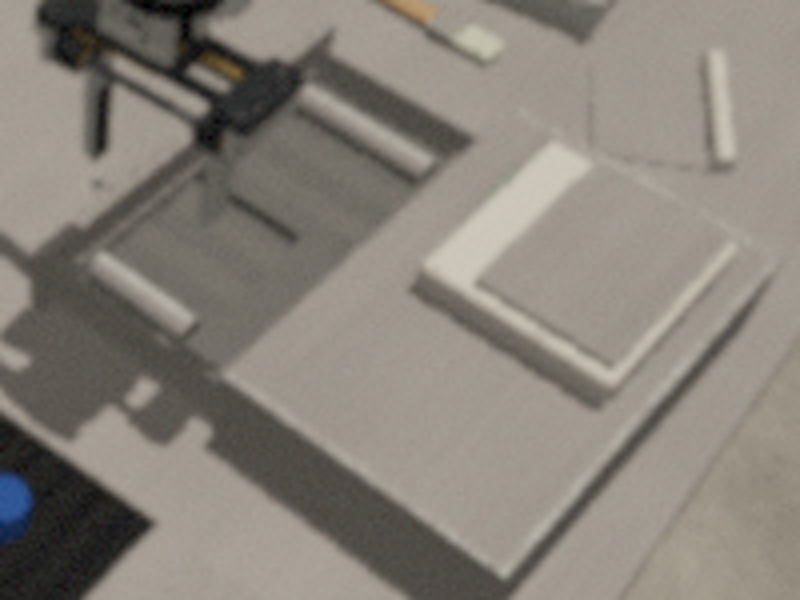

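```bash
cat >> h.py <<'E'
from scipy.spatial.transform import Rotation as Rn
def plan(*wps):
    """wps: (x,y,z,yaw,step_m); prints rows chunked by 8"""
    o=robot.get_obs(); p=np.array(o['tool_pos']); R=Rn.from_euler('xyz',o['ee_rot']); T=[];W=[]
    for x,y,z,yaw,st in wps:
        q=np.array([x,y,z]); Q=Rn.from_euler('xyz',[np.pi,0,yaw]); rv=(R.inv()*Q).as_rotvec(); d=q-p
        n=int(max(1,np.ceil(np.linalg.norm(d)/st),np.ceil(abs(rv).max()/.1)))
        for i in range(n):
            T.append(np.clip((R*Rn.from_rotvec(rv*i/n)).inv().apply(d/n)/.04,-1,1)); W.append(np.clip(rv/n/.1,-1,1))
        p,R=q,Q
    f=lambda M:str((np.round(M,2)+0.).tolist()).replace(' ','')
    for i in range(0,len(T),8): print(len(T[i:i+8]),'T',f(T[i:i+8]),'W',f(W[i:i+8]))
E
python3 - <<'E'
from h import *
plan((.556,-.366,.30,-.12,.04))
E
```

```text
8 T [[-0.54,0.01,0.15],[-0.53,0.06,0.15],[-0.53,0.11,0.15],[-0.51,0.17,0.15],[-0.49,0.22,0.15],[-0.47,0.26,0.15],[-0.44,0.31,0.15],[-0.41,0.35,0.15]] W [[0.0,0.0,0.99],[0.0,0.0,0.99],[0.0,0.0,0.99],[0.0,0.0,0.99],[0.0,0.0,0.99],[0.0,0.0,0.99],[0.0,0.0,0.99],[0.0,0.0,0.99]]
8 T [[-0.37,0.39,0.15],[-0.33,0.43,0.15],[-0.29,0.46,0.15],[-0.24,0.48,0.15],[-0.19,0.5,0.15],[-0.14,0.52,0.15],[-0.09,0.53,0.15],[-0.03,0.54,0.15]] W [[0.0,0.0,0.99],[0.0,0.0,0.99],[0.0,0.0,0.99],[0.0,0.0,0.99],[0.0,0.0,0.99],[0.0,0.0,0.99],[0.0,0.0,0.99],[0.0,0.0,0.99]]
1 T [[0.02,0.54,0.15]] W [[0.0,0.0,0.99]]
```

>>> play_rows(translation=[[-0.54,0.01,0.15],[-0.53,0.06,0.15],[-0.53,0.11,0.15],[-0.51,0.17,0.15],[-0.49,0.22,0.15],[-0.47,0.26,0.15],[-0.44,0.31,0.15],[-0.41,0.35,0.15]], twist=[[0,0,0.99],[0,0,0.99],[0,0,0.99],[0,0,0.99],[0,0,0.99],[0,0,0.99],[0,0,0.99],[0,0,0.99]], gripper=[1,1,1,1,1,1,1,1])

```text
time: 2.6
tool_pos: [0.5528, -0.173, 0.3565]
ee_rot: [3.141, -0.0, 0.775]
wrist_force: [0.8, 0.3, -0.2]
width: 0.0941
finger_force: 0.0
```

>>> play_rows(translation=[[-0.37,0.39,0.15],[-0.33,0.43,0.15],[-0.29,0.46,0.15],[-0.24,0.48,0.15],[-0.19,0.5,0.15],[-0.14,0.52,0.15],[-0.09,0.53,0.15],[-0.01,1.0,0.3]], twist=[[0,0,0.99],[0,0,0.99],[0,0,0.99],[0,0,0.99],[0,0,0.99],[0,0,0.99],[0,0,0.99],[0,0,1]], gripper=[0.3,0.3,0.3,0.3,0.3,0.3,0.3,0.3])

```text
time: 3.4
tool_pos: [0.5594, -0.3624, 0.3038]
ee_rot: [3.141, -0.002, -0.016]
wrist_force: [0.9, -0.4, 1.1]
width: 0.0613
finger_force: 0.0
```

```bash
cat > look.py <<'E'
from h import *
import sys
snap('wrist',sys.argv[1])
o=robot.get_obs();print(o['time'],o['tool_pos'].round(4),o['ee_rot'].round(3),o['width'].round(3),o['wrist_force'].round(1))
for n in sys.argv[2:]:
    for d in robot.spot_point(n,'wrist')[:4]:
        if d['score']>.3: print(n,np.round(d['centre'],4),round(d['score'],2))
E
python3 look.py w1.png long_1 short_1 cup
```

```text
Traceback (most recent call last):
  File "look.py", line 4, in <module>
    o=robot.get_obs();print(o['time'],o['tool_pos'].round(4),o['ee_rot'].round(3),o['width'].round(3),o['wrist_force'].round(1))
                                                                                  ^^^^^^^^^^^^^^^^
AttributeError: 'float' object has no attribute 'round'
```

View pics/w1.png

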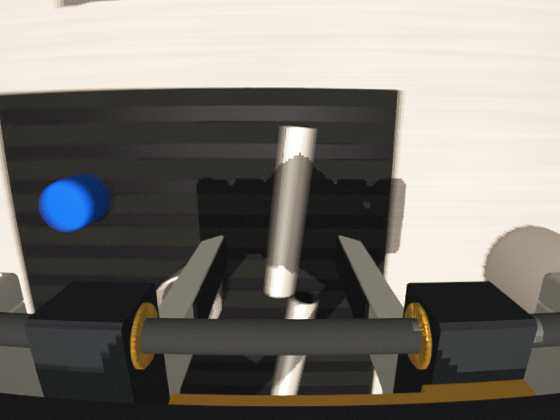

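```bash
sed -i "s/o\['width'\].round(3)/round(float(o['width']),4)/" look.py; cat >> h.py <<'E'
def tube(far,near,zt=.028,zb=.008):
    a=ray('wrist',[far],zt)[0]; b=ray('wrist',[near],zb)[0]; d=a-b
    print('far',a.round(4),'near',b.round(4),'mid',((a+b)/2).round(4),'len',np.linalg.norm(d[:2]).round(4),'yaw',np.arctan2(d[1],d[0]).round(3))
E
python3 look.py w1b.png long_1 cup; python3 - <<'E'
from h import *
tube((298,127.5),(280.5,296))
print(ray('wrist',[(487,265),(540,310)],.0))
g=cv2.cvtColor(cv2.imread('pics/w1b.png'),6); 
for r in (135,150,170,200,230,260,285): 
    c=np.where(g[r,255:335]>75)[0]+255; print(r,c.min(),c.max())
plan((.556,-.366,.213,-.12,.04))
E
```

```text
3.5 [ 0.558  -0.3666  0.2996] [-3.141  0.004 -0.02 ] 0.0611 [-0.6  0.8 -0.9]
long_1 [ 0.4167 -0.3694  0.0176] 0.73
long_1 [ 0.5547 -0.3681  0.0176] 0.68
cup [ 0.4889 -0.2833  0.0023] 0.61
far [ 0.6226 -0.3765  0.028 ] near [ 0.4754 -0.3616  0.008 ] mid [ 0.549  -0.3691  0.018 ] len 0.148 yaw -0.101
[[ 0.49736486 -0.55279381  0.        ]
 [ 0.44636195 -0.61803384  0.        ]]
135 266 297
150 265 296
170 264 294
200 262 290
230 259 287
260 257 284
285 255 282
3 T [[-0.02,0.02,0.74],[-0.02,0.02,0.74],[-0.02,0.02,0.74]] W [[-0.01,0.0,0.35],[-0.01,0.0,0.35],[-0.01,0.0,0.35]]
```

```bash
cat >> h.py <<'E'
def find(img,xy,z=.018,th=85):
    """silhouette of the tube near world xy in a stored wrist picture -> tube()"""
    m=robot.camera_model('wrist'); g=cv2.cvtColor(cv2.imread('pics/'+img),6)
    u=cv2.projectPoints(np.array([[*xy,z]]),np.array(m['rvec'],float),np.array(m['tvec'],float),np.array(m['camera_matrix']),np.array([m['k1'],0,0,0.]))[0].ravel().round().astype(int)
    _,L=cv2.connectedComponents((g>th).astype('u1')); k=L[u[1],u[0]]; ys,xs=np.where(L==k); c=np.c_[xs,ys].astype('f4')
    mid=c.mean(0); v=cv2.fitLine(c,2,0,.01,.01).ravel()[:2]; v=v if v[1]<0 else -v; s=(c-mid)@v
    far,near=mid+v*s.max(),mid+v*s.min(); print('px',u,'n',len(c),'far',far.round(1),'near',near.round(1)); tube(far,near)
E
python3 - <<'E'
from h import *
find('w1b.png',(.555,-.368))
E
```

```text
px [287 213] n 5554 far [279.2 123. ] near [273.8 318.7]
far [ 0.626  -0.3629  0.028 ] near [ 0.4521 -0.3552  0.008 ] mid [ 0.5391 -0.359   0.018 ] len 0.1741 yaw -0.044
```

```bash
python3 look.py w2.png; python3 - <<'E'
from h import *
find('w2.png',(.555,-.368),th=100)
find('w2.png',(.555,-.368),th=130)
a=cv2.imread('pics/w2.png');cv2.imwrite('pics/w2c.png',cv2.resize(a[100:340,200:400],None,fx=2.5,fy=2.5))
E
```

```text
3.65 [ 0.5589 -0.3627  0.3024] [-3.141  0.    -0.014] 0.061 [0.4 0.3 0.7]
px [288 214] n 4865 far [293.3 124. ] near [274.7 297.3]
far [ 0.6257 -0.3725  0.028 ] near [ 0.4743 -0.3559  0.008 ] mid [ 0.55   -0.3642  0.018 ] len 0.1523 yaw -0.109
px [288 214] n 3617 far [292.8 124.2] near [274.7 297.2]
far [ 0.6256 -0.3722  0.028 ] near [ 0.4744 -0.3559  0.008 ] mid [ 0.55  -0.364  0.018] len 0.152 yaw -0.107
```

View pics/w2c.png

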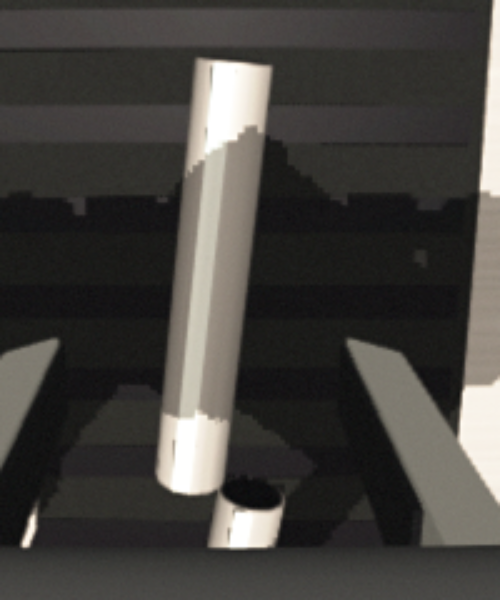

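```bash
sed -i 's/zt=.028,zb=.008/zt=.028,zb=.024/' h.py; python3 - <<'E'
from h import *
m=robot.camera_model('wrist');R=cv2.Rodrigues(np.array(m['rvec'],float))[0];print('cam',-R.T@np.array(m['tvec']).ravel())
find('w2.png',(.555,-.368),th=100)
for i in range(4): print(robot.get_obs()['tool_pos'].round(4))
plan((.556,-.366,.213,-.105,.03))
E
```

```text
cam [ 0.63081776 -0.36333259  0.28258051]
px [288 214] n 4865 far [293.3 124. ] near [274.7 297.3]
far [ 0.6257 -0.3725  0.028 ] near [ 0.4834 -0.3564  0.024 ] mid [ 0.5545 -0.3644  0.026 ] len 0.1432 yaw -0.113
[ 0.5589 -0.3627  0.3024]
[ 0.5589 -0.3627  0.3024]
[ 0.5589 -0.3627  0.3024]
[ 0.5589 -0.3627  0.3024]
3 T [[-0.02,0.03,0.75],[-0.02,0.03,0.75],[-0.02,0.03,0.75]] W [[0.0,0.0,0.3],[0.0,0.0,0.3],[0.0,0.0,0.3]]
```

>>> play_rows(translation=[[-0.03,0.03,0.75],[-0.03,0.03,0.75],[-0.02,0.02,0.6],[0,0,0.2],[0,0,0],[0,0,0],[0,0,0],[0,0,0]], twist=[[0,0,0.35],[0,0,0.35],[0,0,0.3],[0,0,0],[0,0,0],[0,0,0],[0,0,0],[0,0,0]], gripper=[0.3,0.3,0.3,0.3,-1,-1,-1,-1])

```text
time: 4.45
tool_pos: [0.5561, -0.3661, 0.2127]
ee_rot: [3.14, -0.003, -0.114]
wrist_force: [0.2, 0.4, -0.3]
width: 0.0322
finger_force: 0.0
```

```bash
python3 look.py w3.png; python3 - <<'E'
from h import *
o=robot.get_obs();print(o['finger_force'])
Y=-.055
# target: long_row flute -52
c=np.array([.558,.266]); r=c+Rn.from_euler('z',Y).apply([0,-.052,0])[:2]; print(r)
plan((.5555,-.366,.29,-.1,.04),(r[0]-.01,r[1],.31,Y,.045))
E
```

```text
4.5 [ 0.5559 -0.366   0.2123] [ 3.14e+00 -2.00e-03 -1.14e-01] 0.0285 [-0.9 -0.1 -0.4]
0.0
[0.55514144 0.21407863]
8 T [[0.0,0.0,-0.97],[0.0,0.0,-0.97],[-0.13,-1.0,-0.04],[-0.13,-1.0,-0.04],[-0.12,-1.0,-0.04],[-0.12,-1.0,-0.04],[-0.12,-1.0,-0.04],[-0.11,-1.0,-0.04]] W [[0.01,-0.01,-0.07],[0.01,-0.01,-0.07],[0.0,0.0,-0.03],[0.0,0.0,-0.03],[0.0,0.0,-0.03],[0.0,0.0,-0.03],[0.0,0.0,-0.03],[0.0,0.0,-0.03]]
7 T [[-0.11,-1.0,-0.04],[-0.1,-1.0,-0.04],[-0.1,-1.0,-0.04],[-0.1,-1.0,-0.04],[-0.09,-1.0,-0.04],[-0.09,-1.0,-0.04],[-0.09,-1.0,-0.04]] W [[0.0,0.0,-0.03],[0.0,0.0,-0.03],[0.0,0.0,-0.03],[0.0,0.0,-0.03],[0.0,0.0,-0.03],[0.0,0.0,-0.03],[0.0,0.0,-0.03]]
```

>>> play_rows(translation=[[0,0,0.05],[0,0,0],[0,0,0]], twist=[[0,0,0],[0,0,0],[0,0,0]], gripper=[-1,-1,-1])

```text
time: 4.8
tool_pos: [0.5559, -0.3662, 0.2111]
ee_rot: [3.14, -0.003, -0.114]
wrist_force: [-1.1, 1.2, 5.6]
width: 0.0229
finger_force: 30.0
```

>>> play_rows(translation=[[0,0,-0.5],[0,0,-0.9],[0,0,-0.9],[-0.13,-0.9,0],[-0.12,-1,0],[-0.12,-1,0],[-0.12,-1,0],[-0.11,-1,0]], twist=[[0,0,0],[0,0,0],[0,0,0],[0,0,-0.04],[0,0,-0.04],[0,0,-0.04],[0,0,-0.04],[0,0,-0.04]], gripper=[-1,-1,-1,-1,-1,-1,-1,-1])

```text
time: 5.6
tool_pos: [0.5521, -0.167, 0.3007]
ee_rot: [-3.141, -0.0, -0.094]
wrist_force: [1.0, 0.7, -1.0]
width: 0.0235
finger_force: 30.0
```

>>> play_rows(translation=[[-0.11,-1,0],[-0.1,-1,0],[-0.1,-1,0],[-0.1,-1,0],[-0.09,-1,0],[-0.09,-1,0],[-0.09,-1,0],[-0.09,-1,0]], twist=[[0,0,-0.04],[0,0,-0.04],[0,0,-0.04],[0,0,-0.04],[0,0,-0.04],[0,0,-0.04],[0,0,-0.04],[0,0,-0.04]], gripper=[-1,-1,-1,-1,-1,-1,-1,-1])

```text
time: 6.4
tool_pos: [0.547, 0.1546, 0.3009]
ee_rot: [-3.142, -0.001, -0.062]
wrist_force: [0.7, -0.6, -0.5]
width: 0.0231
finger_force: 30.0
```

>>> play_rows(translation=[[-0.09,-0.8,0],[0,0,0]], twist=[[0,0,0],[0,0,0]], gripper=[-1,-1])

```text
time: 6.6
tool_pos: [0.5451, 0.1887, 0.3007]
ee_rot: [-3.14, 0.0, -0.057]
wrist_force: [0.0, -0.4, -0.5]
width: 0.0234
finger_force: 30.0
```

```bash
python3 look.py w4.png long_row pull long_0; python3 -c "
from h import *
print(robot.get_obs()['finger_force'],robot.get_obs()['tool_pos'].round(4))"
```

```text
6.65 [0.5454 0.1868 0.3006] [ 3.141 -0.    -0.059] 0.0232 [-0.  -0.4 -1.4]
long_row [0.5598 0.2656 0.0157] 0.76
pull [0.4399 0.1842 0.0628] 0.94
long_0 [0.5411 0.1868 0.1071] 0.7
long_0 [0.5621 0.3146 0.0297] 0.62
29.9998077750206 [0.5459 0.1843 0.3007]
```

View pics/w4.png

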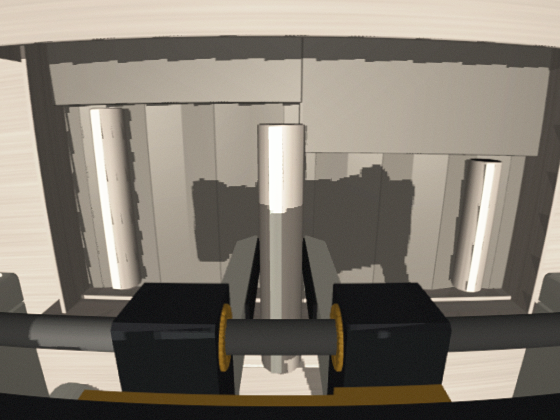

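```bash
python3 - <<'E'
from h import *
print('farwall long',ray('wrist',[(60,104),(295,102)],.034).round(4).tolist())
print('farwall short',ray('wrist',[(310,153),(535,154)],.034).round(4).tolist())
print('midwall',ray('wrist',[(301.5,45),(302.5,150)],.034).round(4).tolist())
print('nearedge',ray('wrist',[(80,291),(215,291)],.034).round(4).tolist(), ray('wrist',[(350,291),(460,292)],.034).round(4).tolist())
print('ridges',ray('wrist',[(148,108),(156,280),(214,105),(217,230)],.020).round(4).tolist())
print('short ridges?',ray('wrist',[(347,156),(381,158),(413,158),(450,158)],.020).round(4).tolist())
print('long0');tube((108,109),(124,289),.039,.036)
print('short0');tube((483,161),(469,290),.039,.036)
print('held');tube((280.5,125),(281,370),.118,.114)
E
```

```text
farwall long [[0.6391, 0.3376, 0.034], [0.6273, 0.1689, 0.034]]
farwall short [[0.5912, 0.1601, 0.034], [0.5816, -0.0107, 0.034]]
midwall [[0.6645, 0.1625, 0.034], [0.5937, 0.1654, 0.034]]
nearedge [[0.4911, 0.3539, 0.034], [0.486, 0.2407, 0.034]] [[0.4791, 0.1323, 0.034], [0.4708, 0.0407, 0.034]]
ridges [[0.6313, 0.2779, 0.02], [0.4915, 0.2934, 0.02], [0.6296, 0.2281, 0.02], [0.5329, 0.2362, 0.02]]
short ridges? [[0.5857, 0.1308, 0.02], [0.5827, 0.1046, 0.02], [0.5813, 0.0795, 0.02], [0.5797, 0.05, 0.02]]
long0
far [0.632  0.2995 0.039 ] near [0.4925 0.3143 0.036 ] mid [0.5623 0.3069 0.0375] len 0.1403 yaw -0.106
short0
far [0.579  0.0341 0.039 ] near [0.4731 0.0342 0.036 ] mid [0.5261 0.0342 0.0375] len 0.1059 yaw -0.001
held
far [0.614 0.18  0.118] near [0.4745 0.1885 0.114 ] mid [0.5443 0.1842 0.116 ] len 0.1398 yaw -0.061
```

>>> play_rows(translation=[[0.11,-0.35,0.2],[0.11,-0.36,0.4],[0,0,0.5],[0,0,0],[0,0,0]], twist=[[0,0,0],[0,0,0],[0,0,0],[0,0,0],[0,0,0]], gripper=[-1,-1,-1,-1,-1])

```text
time: 7.3
tool_pos: [0.5565, 0.2127, 0.256]
ee_rot: [3.141, 0.001, -0.063]
wrist_force: [0.3, -0.4, 0.4]
width: 0.023
finger_force: 30.0
```

```bash
python3 - <<'E'
from h import *
print(robot.get_obs()['tool_pos'].round(4)); snap('wrist','w5.png'); print(robot.get_obs()['tool_pos'].round(4))
E
```

```text
[0.5565 0.2127 0.256 ]
[0.5567 0.2127 0.2571]
```

View pics/w5.png

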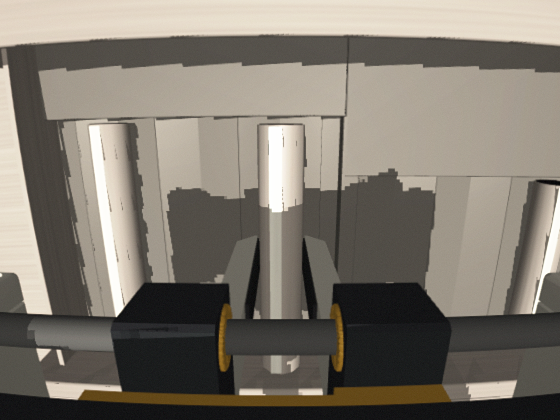

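```bash
python3 - <<'E'
from h import *
print('farwall',ray('wrist',[(200,116),(335,115)],.034).round(4).tolist())
print('midwall',ray('wrist',[(346,50),(345,115)],.034).round(4).tolist())
print('ridges',ray('wrist',[(239,120),(239,200),(156,120),(163,270)],.020).round(4).tolist())
print('valleys',ray('wrist',[(198,118),(203,200)],.015).round(4).tolist())
print('line321',ray('wrist',[(321,120),(321,200)],.020).round(4).tolist())
print('held');tube((280.5,125),(281,370),.073,.069)
E
```

```text
farwall [[0.6324, 0.2549, 0.034], [0.6279, 0.1767, 0.034]]
midwall [[0.6633, 0.1694, 0.034], [0.6276, 0.1709, 0.034]]
ridges [[0.6286, 0.2341, 0.02], [0.5777, 0.2387, 0.02], [0.6323, 0.2861, 0.02], [0.531, 0.2968, 0.02]]
valleys [[0.6316, 0.2606, 0.015], [0.5781, 0.2636, 0.015]]
line321 [[0.6254, 0.1833, 0.02], [0.5743, 0.1852, 0.02]]
held
far [0.625  0.2086 0.073 ] near [0.4842 0.2171 0.069 ] mid [0.5546 0.2128 0.071 ] len 0.141 yaw -0.061
```

>>> play_rows(translation=[[0,0,0.4],[0,0,0.3],[0,0,0.1],[0,0,0]], twist=[[0,0,0],[0,0,0],[0,0,0],[0,0,0]], gripper=[-1,-1,-1,-1])

```text
time: 7.75
tool_pos: [0.5562, 0.2127, 0.2241]
ee_rot: [3.141, 0.001, -0.063]
wrist_force: [-0.2, 1.2, 0.1]
width: 0.0233
finger_force: 30.0
```

>>> play_rows(translation=[[0,0,0.03],[0,0,0.03],[0,0,0]], twist=[[0,0,0],[0,0,0],[0,0,0]], gripper=[-1,-1,-1])

```text
time: 8.05
tool_pos: [0.5564, 0.213, 0.2227]
ee_rot: [-3.141, -0.001, -0.062]
wrist_force: [0.1, 0.7, -0.4]
width: 0.0234
finger_force: 30.0
```

>>> play_rows(translation=[[0,0,0.03],[0,0,0],[0,0,0]], twist=[[0,0,0],[0,0,0],[0,0,0]], gripper=[-1,-1,-1])

```text
time: 8.35
tool_pos: [0.5565, 0.213, 0.2223]
ee_rot: [-3.141, -0.001, -0.062]
wrist_force: [-2.2, -1.1, 6.9]
width: 0.0235
finger_force: 30.0
```

>>> play_rows(translation=[[0,0,0],[0,0,0],[0,0,0],[0,0,-0.2],[0,0,-0.6],[0,0,-1]], twist=[[0,0,0],[0,0,0],[0,0,0],[0,0,0],[0,0,0],[0,0,0]], gripper=[-0.24,-0.24,-0.24,-0.24,-0.24,-0.24])

```text
time: 8.95
tool_pos: [0.5554, 0.2127, 0.2906]
ee_rot: [3.139, 0.007, -0.062]
wrist_force: [0.7, -0.2, 0.8]
width: 0.0359
finger_force: 0.0
```

```bash
python3 look.py w6.png long_0; python3 - <<'E'
from h import *
plan((.406,-.366,.30,-.17,.046))
E
```

```text
9.0 [0.5576 0.2133 0.3013] [-3.138 -0.01  -0.062] 0.036 [2.2 0.4 4.2]
long_0 [0.5576 0.2106 0.0296] 0.88
long_0 [0.5585 0.3166 0.0283] 0.58
8 T [[-0.21,1.0,-0.01],[-0.2,1.0,-0.01],[-0.19,1.0,-0.01],[-0.18,1.0,0.0],[-0.17,1.0,0.0],[-0.17,1.0,0.0],[-0.16,1.0,0.0],[-0.15,1.0,0.0]] W [[0.0,-0.01,0.08],[0.0,-0.01,0.08],[0.0,-0.01,0.08],[0.0,-0.01,0.08],[0.0,-0.01,0.08],[0.0,-0.01,0.08],[0.0,-0.01,0.08],[0.0,-0.01,0.08]]
6 T [[-0.14,1.0,0.0],[-0.13,1.0,0.0],[-0.13,1.0,0.0],[-0.12,1.0,0.0],[-0.11,1.0,0.0],[-0.1,1.0,0.0]] W [[0.0,-0.01,0.08],[0.0,-0.01,0.08],[0.0,-0.01,0.08],[0.0,-0.01,0.08],[0.0,-0.01,0.08],[0.0,-0.01,0.08]]
```

>>> play_rows(translation=[[-0.2,0.97,0],[-0.19,0.97,0],[-0.18,0.97,0],[-0.17,0.97,0],[-0.16,0.97,0],[-0.16,0.97,0],[-0.15,0.97,0],[-0.14,0.97,0]], twist=[[0,0,0.07],[0,0,0.07],[0,0,0.07],[0,0,0.07],[0,0,0.07],[0,0,0.07],[0,0,0.07],[0,0,0.07]], gripper=[0.3,0.3,0.3,0.3,0.3,0.3,0.3,0.3])

```text
time: 9.85
tool_pos: [0.4749, -0.093, 0.293]
ee_rot: [3.142, -0.0, -0.118]
wrist_force: [0.2, 0.5, -0.5]
width: 0.0613
finger_force: 0.0
```

>>> play_rows(translation=[[-0.14,0.97,0],[-0.13,0.97,0],[-0.12,0.97,0],[-0.12,0.97,0],[-0.11,0.97,0],[-0.1,0.97,0],[-0.1,0.9,0],[0,0,0]], twist=[[0,0,0.07],[0,0,0.07],[0,0,0.07],[0,0,0.07],[0,0,0.07],[0,0,0.07],[0,0,0.07],[0,0,0]], gripper=[0.3,0.3,0.3,0.3,0.3,0.3,0.3,0.3])

```text
time: 10.65
tool_pos: [0.4045, -0.3568, 0.2927]
ee_rot: [3.14, 0.0, -0.172]
wrist_force: [0.7, 0.1, -0.7]
width: 0.0613
finger_force: 0.0
```

>>> play_rows(translation=[[0,0,0],[0,0,0]], twist=[[0,0,0],[0,0,0]], gripper=[0.3,0.3])

```text
time: 10.85
tool_pos: [0.4061, -0.3525, 0.2928]
ee_rot: [-3.141, 0.0, -0.166]
wrist_force: [0.4, -0.1, 0.2]
width: 0.0607
finger_force: 0.0
```

```bash
python3 look.py w7.png long_1; python3 - <<'E'
from h import *
for th in (85,100,120): find('w7.png',(.408,-.368),th=th)
plan((.408,-.367,.211,-.165,.03))
E
```

```text
10.9 [ 0.4063 -0.3522  0.2929] [-3.141  0.    -0.166] 0.0613 [-0.3 -0.5 -0.3]
long_1 [ 0.4156 -0.3691  0.0176] 0.82
px [301 207] n 5499 far [300.1 110.8] near [296.7 293.1]
far [ 0.4793 -0.378   0.028 ] near [ 0.3388 -0.3541  0.024 ] mid [ 0.4091 -0.3661  0.026 ] len 0.1425 yaw -0.168
px [301 207] n 5314 far [300.3 110.8] near [296.6 293.1]
far [ 0.4793 -0.3782  0.028 ] near [ 0.3388 -0.3541  0.024 ] mid [ 0.4091 -0.3661  0.026 ] len 0.1425 yaw -0.17
px [301 207] n 4564 far [300.9 110.9] near [296.3 293.1]
far [ 0.4792 -0.3786  0.028 ] near [ 0.3389 -0.3538  0.024 ] mid [ 0.409  -0.3662  0.026 ] len 0.1424 yaw -0.175
3 T [[0.03,0.12,0.68],[0.03,0.12,0.68],[0.03,0.12,0.68]] W [[0.0,0.0,0.0],[0.0,0.0,0.0],[0.0,0.0,0.0]]
```

>>> play_rows(translation=[[0.05,0.12,0.75],[0.04,0.12,0.75],[0.04,0.1,0.45],[0,0,0.11],[0,0,0],[0,0,0],[0,0,0],[0,0,0]], twist=[[0,0,0],[0,0,0],[0,0,0.04],[0,0,0],[0,0,0],[0,0,0],[0,0,0],[0,0,0]], gripper=[0.3,0.3,0.2,0.1,-1,-1,-1,-1])

```text
time: 11.75
tool_pos: [0.4091, -0.3678, 0.2121]
ee_rot: [3.14, -0.002, -0.171]
wrist_force: [-0.4, -0.0, 3.1]
width: 0.0235
finger_force: 30.1
```

>>> play_rows(translation=[[0,0,0],[0,0,0],[0,0,0]], twist=[[0,0,0],[0,0,0],[0,0,0]], gripper=[-1,-1,-1])

```text
time: 12.05
tool_pos: [0.4092, -0.3678, 0.2121]
ee_rot: [3.141, -0.002, -0.171]
wrist_force: [0.1, 1.3, 5.7]
width: 0.0231
finger_force: 30.0
```

```bash
python3 - <<'E'
from h import *
p=robot.get_obs()['tool_pos'];print(p)
plan((p[0],p[1],.29,-.165,.04),(.558,.264,.29,-.06,.038))
E
```

```text
[ 0.40915298 -0.36784961  0.21208169]
8 T [[0.0,0.0,-0.97],[0.0,0.0,-0.97],[0.06,-0.9,0.0],[0.07,-0.9,0.0],[0.07,-0.9,0.0],[0.08,-0.9,0.0],[0.08,-0.9,0.0],[0.09,-0.9,0.0]] W [[0.01,-0.01,-0.03],[0.01,-0.01,-0.03],[0.0,0.0,-0.06],[0.0,0.0,-0.06],[0.0,0.0,-0.06],[0.0,0.0,-0.06],[0.0,0.0,-0.06],[0.0,0.0,-0.06]]
8 T [[0.09,-0.9,0.0],[0.1,-0.9,0.0],[0.1,-0.9,0.0],[0.11,-0.9,0.0],[0.11,-0.89,0.0],[0.12,-0.89,0.0],[0.12,-0.89,0.0],[0.13,-0.89,0.0]] W [[0.0,0.0,-0.06],[0.0,0.0,-0.06],[0.0,0.0,-0.06],[0.0,0.0,-0.06],[0.0,0.0,-0.06],[0.0,0.0,-0.06],[0.0,0.0,-0.06],[0.0,0.0,-0.06]]
4 T [[0.13,-0.89,0.0],[0.14,-0.89,0.0],[0.14,-0.89,0.0],[0.15,-0.89,0.0]] W [[0.0,0.0,-0.06],[0.0,0.0,-0.06],[0.0,0.0,-0.06],[0.0,0.0,-0.06]]
```

>>> play_rows(translation=[[0,0,-0.97],[0,0,-0.97],[0.06,-0.9,0],[0.07,-0.9,0],[0.07,-0.9,0],[0.08,-0.9,0],[0.08,-0.9,0],[0.09,-0.9,0]], twist=[[0,0,0],[0,0,0],[0,0,-0.06],[0,0,-0.06],[0,0,-0.06],[0,0,-0.06],[0,0,-0.06],[0,0,-0.06]], gripper=[-1,-1,-1,-1,-1,-1,-1,-1])

```text
time: 12.85
tool_pos: [0.46, -0.1557, 0.2878]
ee_rot: [3.142, 0.001, -0.135]
wrist_force: [1.8, 0.4, 0.2]
width: 0.0231
finger_force: 30.0
```

>>> play_rows(translation=[[0.09,-0.9,0],[0.1,-0.9,0],[0.1,-0.9,0],[0.11,-0.9,0],[0.11,-0.89,0],[0.12,-0.89,0],[0.12,-0.89,0],[0.13,-0.89,0]], twist=[[0,0,-0.06],[0,0,-0.06],[0,0,-0.06],[0,0,-0.06],[0,0,-0.06],[0,0,-0.06],[0,0,-0.06],[0,0,-0.06]], gripper=[-1,-1,-1,-1,-1,-1,-1,-1])

```text
time: 13.65
tool_pos: [0.5277, 0.1249, 0.2877]
ee_rot: [3.141, 0.001, -0.087]
wrist_force: [0.1, -0.3, -0.1]
width: 0.0236
finger_force: 30.0
```

>>> play_rows(translation=[[0.13,-0.89,0],[0.14,-0.89,0],[0.14,-0.89,0],[0.15,-0.89,0],[0,0,0],[0,0,0],[0,0,0]], twist=[[0,0,-0.06],[0,0,-0.06],[0,0,-0.06],[0,0,-0.06],[0,0,0],[0,0,0],[0,0,0]], gripper=[-1,-1,-1,-1,-1,-1,-1])

```text
time: 14.35
tool_pos: [0.5611, 0.2628, 0.2878]
ee_rot: [3.14, 0.001, -0.064]
wrist_force: [-0.8, -0.7, -0.4]
width: 0.0234
finger_force: 30.0
```

```bash
python3 look.py w8.png long_row long_0; python3 - <<'E'
from h import *
p=robot.get_obs()['tool_pos']
find('w8.png',(p[0]+.04,p[1]),z=.11,th=100) 
m=robot.camera_model('wrist')
P=lambda q:cv2.projectPoints(np.array([q],float),np.array(m['rvec'],float),np.array(m['tvec'],float),np.array(m['camera_matrix']),np.array([m['k1'],0,0,0.]))[0].ravel()
g=cv2.cvtColor(cv2.imread('pics/w8.png'),6)
u=P([.636,.24,.034]);print('expected wall px',u); x=int(u[0]); print([(r,int(g[r,x])) for r in range(int(u[1])-14,int(u[1])+15,2)])
plan((.558,.2645,.245,-.06,.03),(.558,.2645,.2245,-.06,.012))
E
```

```text
14.4 [0.5612 0.2625 0.288 ] [ 3.141e+00  1.000e-03 -6.500e-02] 0.0233 [-0.   0.2 -1.2]
long_0 [0.5639 0.2577 0.093 ] 0.96
long_0 [0.5606 0.3142 0.0264] 0.71
long_0 [0.5554 0.2092 0.0312] 0.65
px [275 187] n 71603 far [135.3 159.3] near [558.1 188.2]
far [0.6113 0.363  0.028 ] near [0.5694 0.0462 0.024 ] mid [0.5904 0.2046 0.026 ] len 0.3196 yaw 1.439
expected wall px [306.98307981 110.77886737]
[(96, 161), (98, 164), (100, 162), (102, 161), (104, 163), (106, 163), (108, 164), (110, 164), (112, 164), (114, 164), (116, 165), (118, 116), (120, 138), (122, 179), (124, 176)]
4 T [[-0.04,-0.02,0.54],[-0.04,-0.02,0.54],[0.0,0.0,0.26],[0.0,0.0,0.26]] W [[0.0,0.0,-0.02],[0.0,0.0,-0.02],[0.0,0.0,0.0],[0.0,0.0,0.0]]
```

>>> play_rows(translation=[[-0.05,-0.03,0.5],[-0.05,-0.02,0.5],[0,0,0.35],[0,0,0.18],[0,0,0.05],[0,0,0]], twist=[[0,0,-0.03],[0,0,-0.03],[0,0,0],[0,0,0],[0,0,0],[0,0,0]], gripper=[-1,-1,-1,-1,-1,-1])

```text
time: 15.1
tool_pos: [0.5577, 0.2658, 0.2254]
ee_rot: [-3.141, -0.001, -0.058]
wrist_force: [-0.0, -0.4, -1.1]
width: 0.0232
finger_force: 30.0
```

>>> play_rows(translation=[[0,0,0.03],[0,0,0.03],[0,0,0.02],[0,0,0]], twist=[[0,0,0],[0,0,0],[0,0,0],[0,0,0]], gripper=[-1,-1,-1,-1])

```text
time: 15.5
tool_pos: [0.5577, 0.2661, 0.2236]
ee_rot: [-3.141, -0.002, -0.057]
wrist_force: [-2.1, -0.4, 4.9]
width: 0.0231
finger_force: 30.0
```

>>> play_rows(translation=[[0,0,0],[0,0,0],[0,0,0],[0,0,-0.2],[0,0,-0.6],[0,0,-0.9],[0,0,0],[0,0,0]], twist=[[0,0,0],[0,0,0],[0,0,0],[0,0,0],[0,0,0],[0,0,0],[0,0,0],[0,0,0]], gripper=[-0.24,-0.24,-0.24,-0.24,-0.24,-0.24,-0.24,-0.24])

```text
time: 16.3
tool_pos: [0.5576, 0.2661, 0.2914]
ee_rot: [-3.14, -0.003, -0.057]
wrist_force: [-0.6, -0.5, -0.6]
width: 0.0354
finger_force: 0.0
```

```bash
python3 look.py w9.png long_0; python3 - <<'E'
from h import *
plan((.410,-.205,.29,-.42,.036))
E
```

```text
16.35 [0.5572 0.2659 0.2897] [ 3.141  0.    -0.057] 0.0357 [ 0.6 -0.1 -0.7]
long_0 [0.5535 0.2123 0.0296] 0.73
long_0 [0.5618 0.263  0.0285] 0.67
long_0 [0.5611 0.3178 0.025 ] 0.65
8 T [[-0.21,0.85,0.0],[-0.19,0.86,0.0],[-0.17,0.86,0.0],[-0.15,0.87,0.0],[-0.12,0.87,0.0],[-0.1,0.87,0.0],[-0.08,0.88,0.0],[-0.06,0.88,0.0]] W [[0.0,0.0,0.26],[0.0,0.0,0.26],[0.0,0.0,0.26],[0.0,0.0,0.26],[0.0,0.0,0.26],[0.0,0.0,0.26],[0.0,0.0,0.26],[0.0,0.0,0.26]]
6 T [[-0.03,0.88,0.0],[-0.01,0.88,0.0],[0.01,0.88,0.0],[0.03,0.88,0.0],[0.06,0.88,0.0],[0.08,0.88,0.0]] W [[0.0,0.0,0.26],[0.0,0.0,0.26],[0.0,0.0,0.26],[0.0,0.0,0.26],[0.0,0.0,0.26],[0.0,0.0,0.26]]
```

Three long tubes lie at the right spots. Next, the short one.

>>> play_rows(translation=[[-0.21,0.85,0],[-0.19,0.86,0],[-0.17,0.86,0],[-0.15,0.87,0],[-0.12,0.87,0],[-0.1,0.87,0],[-0.08,0.88,0],[-0.06,0.88,0]], twist=[[0,0,0.26],[0,0,0.26],[0,0,0.26],[0,0,0.26],[0,0,0.26],[0,0,0.26],[0,0,0.26],[0,0,0.26]], gripper=[0.3,0.3,0.3,0.3,0.3,0.3,0.3,0.3])

```text
time: 17.2
tool_pos: [0.4723, -0.0038, 0.288]
ee_rot: [3.141, 0.003, -0.266]
wrist_force: [1.0, -0.1, -0.3]
width: 0.0617
finger_force: 0.0
```

>>> play_rows(translation=[[-0.03,0.88,0],[-0.01,0.88,0],[0.01,0.88,0],[0.03,0.88,0],[0.06,0.88,0],[0.08,0.88,0],[0,0,0],[0,0,0]], twist=[[0,0,0.26],[0,0,0.26],[0,0,0.26],[0,0,0.26],[0,0,0.26],[0,0,0.26],[0,0,0],[0,0,0]], gripper=[0.3,0.3,0.3,0.3,0.3,0.3,0.3,0.3])

```text
time: 18.0
tool_pos: [0.4097, -0.2046, 0.2884]
ee_rot: [-3.14, 0.003, -0.423]
wrist_force: [0.2, -0.6, 0.0]
width: 0.0611
finger_force: 0.0
```

>>> play_rows(translation=[[0,0,0]], twist=[[0,0,0]], gripper=[0.3])

```text
time: 18.1
tool_pos: [0.4102, -0.2036, 0.2889]
ee_rot: [-3.141, 0.002, -0.42]
wrist_force: [0.4, 0.2, -0.7]
width: 0.0612
finger_force: 0.0
```

```bash
python3 look.py w10.png short_1; python3 - <<'E'
from h import *
for th in (85,100,120): find('w10.png',(.410,-.205),th=th)
plan((.410,-.205,.211,-.42,.03))
E
```

```text
18.15 [ 0.4104 -0.2034  0.2892] [-3.141e+00  1.000e-03 -4.200e-01] 0.0614 [ 0.3 -0.5 -0.2]
short_1 [ 0.4113 -0.2091  0.0145] 0.78
px [282 213] n 4143 far [282.3 142.7] near [285.4 281. ]
far [ 0.4595 -0.2268  0.028 ] near [ 0.3597 -0.1852  0.024 ] mid [ 0.4096 -0.206   0.026 ] len 0.1081 yaw -0.395
px [282 213] n 3997 far [282.6 143.2] near [285.3 281. ]
far [ 0.4591 -0.2268  0.028 ] near [ 0.3597 -0.1851  0.024 ] mid [ 0.4094 -0.206   0.026 ] len 0.1078 yaw -0.398
px [282 213] n 3313 far [283.4 143.1] near [285.2 281. ]
far [ 0.4589 -0.2273  0.028 ] near [ 0.3598 -0.185   0.024 ] mid [ 0.4093 -0.2062  0.026 ] len 0.1078 yaw -0.403
3 T [[0.0,0.01,0.65],[0.0,0.01,0.65],[0.0,0.01,0.65]] W [[0.0,0.0,0.0],[0.0,0.0,0.0],[0.0,0.0,0.0]]
```

>>> play_rows(translation=[[0,0.04,0.75],[0,0.03,0.7],[0,0,0.4],[0,0,0.11],[0,0,0],[0,0,0],[0,0,0],[0,0,0]], twist=[[0,0,-0.07],[0,0,-0.07],[0,0,0],[0,0,0],[0,0,0],[0,0,0],[0,0,0],[0,0,0]], gripper=[0.3,0.3,0.2,0.1,-1,-1,-1,-1])

```text
time: 19.0
tool_pos: [0.4095, -0.2072, 0.2126]
ee_rot: [3.141, -0.002, -0.407]
wrist_force: [0.3, 0.5, 1.9]
width: 0.0234
finger_force: 30.0
```

>>> play_rows(translation=[[0,0,0],[0,0,0],[0,0,0]], twist=[[0,0,0],[0,0,0],[0,0,0]], gripper=[-1,-1,-1])

```text
time: 19.3
tool_pos: [0.4095, -0.2072, 0.2126]
ee_rot: [3.142, -0.002, -0.407]
wrist_force: [-0.2, 0.7, 6.0]
width: 0.0234
finger_force: 30.0
```

```bash
python3 - <<'E'
from h import *
p=robot.get_obs()['tool_pos'];print(p)
plan((p[0],p[1],.29,-.405,.04),(.527,.086,.29,-.06,.036))
E
```

```text
[ 0.4095314  -0.20723225  0.21255397]
8 T [[0.0,0.0,-0.97],[0.0,0.0,-0.97],[-0.02,-0.88,0.0],[0.01,-0.88,0.0],[0.05,-0.88,0.0],[0.08,-0.87,0.0],[0.11,-0.87,0.0],[0.15,-0.87,0.0]] W [[0.0,-0.01,-0.01],[0.0,-0.01,-0.01],[0.0,0.0,-0.38],[0.0,0.0,-0.38],[0.0,0.0,-0.38],[0.0,0.0,-0.38],[0.0,0.0,-0.38],[0.0,0.0,-0.38]]
3 T [[0.18,-0.86,0.0],[0.21,-0.85,0.0],[0.24,-0.84,0.0]] W [[0.0,0.0,-0.38],[0.0,0.0,-0.38],[0.0,0.0,-0.38]]
```

>>> play_rows(translation=[[0,0,-0.97],[0,0,-0.97],[-0.02,-0.88,0],[0.01,-0.88,0],[0.05,-0.88,0],[0.08,-0.87,0],[0.11,-0.87,0],[0.15,-0.87,0]], twist=[[0,0,0],[0,0,0],[0,0,-0.38],[0,0,-0.38],[0,0,-0.38],[0,0,-0.38],[0,0,-0.38],[0,0,-0.38]], gripper=[-1,-1,-1,-1,-1,-1,-1,-1])

```text
time: 20.1
tool_pos: [0.4883, -0.0101, 0.2884]
ee_rot: [3.141, 0.001, -0.178]
wrist_force: [0.8, -0.6, -0.7]
width: 0.0231
finger_force: 30.0
```

>>> play_rows(translation=[[0.18,-0.86,0],[0.21,-0.85,0],[0.24,-0.84,0],[0,0,0],[0,0,0],[0,0,0]], twist=[[0,0,-0.38],[0,0,-0.38],[0,0,-0.38],[0,0,0],[0,0,0],[0,0,0]], gripper=[-1,-1,-1,-1,-1,-1])

```text
time: 20.7
tool_pos: [0.5272, 0.0853, 0.2885]
ee_rot: [3.141, 0.001, -0.066]
wrist_force: [-0.1, -0.0, 0.8]
width: 0.0235
finger_force: 30.0
```

```bash
python3 look.py w11.png short_row short_0; python3 - <<'E'
from h import *
m=robot.camera_model('wrist')
P=lambda q:cv2.projectPoints(np.array([q],float),np.array(m['rvec'],float),np.array(m['tvec'],float),np.array(m['camera_matrix']),np.array([m['k1'],0,0,0.]))[0].ravel()
g=cv2.cvtColor(cv2.imread('pics/w11.png'),6).astype(int)
for y in (.12,.13,.055):
    u=P([.588,y,.034]); x=int(u[0]); rows=range(int(u[1])-25,int(u[1])+26)
    r=max(rows,key=lambda r:abs(g[r+1,x]-g[r-1,x])); print('wall',u.round(1),r,g[r+1,x]-g[r-1,x],ray('wrist',[(x,r)],.034).round(4))
# mid wall top, crossing at x=.56
u=P([.56,.176,.034]); r=int(u[1]); print('mid',u.round(1),[int(v) for v in g[r,int(u[0])-24:int(u[0])+25:2]])
E
```

```text
20.75 [0.5272 0.0851 0.2887] [ 3.141e+00  1.000e-03 -6.700e-02] 0.023 [ 0.5 -0.5 -1. ]
short_0 [0.5219 0.0363 0.0291] 0.7
short_0 [0.5261 0.0817 0.0885] 0.69
wall [223.1 137.9] 136 -46 [[0.5893 0.12   0.034 ]]
wall [208.6 139. ] 136 -61 [[0.59   0.1302 0.034 ]]
wall [318.8 131.3] 135 -40 [[0.5856 0.0557 0.034 ]]
mid [149.1 183.9] [74, 105, 152, 150, 150, 149, 151, 151, 150, 160, 163, 161, 164, 159, 50, 44, 43, 60, 80, 167, 167, 165, 167, 168, 167]
```

>>> play_rows(translation=[[0.02,0,0.5],[0,0,0.5],[0,0,0.35],[0,0,0.18],[0,0,0.03],[0,0,0]], twist=[[0,0,-0.08],[0,0,0],[0,0,0],[0,0,0],[0,0,0],[0,0,0]], gripper=[-1,-1,-1,-1,-1,-1])

```text
time: 21.45
tool_pos: [0.5286, 0.0859, 0.2271]
ee_rot: [-3.142, -0.001, -0.057]
wrist_force: [-1.0, -0.0, 0.2]
width: 0.0229
finger_force: 30.0
```

>>> play_rows(translation=[[0,0,0.03],[0,0,0]], twist=[[0,0,0],[0,0,0]], gripper=[-1,-1])

```text
time: 21.65
tool_pos: [0.5287, 0.0861, 0.2263]
ee_rot: [-3.141, -0.002, -0.057]
wrist_force: [-0.2, 1.0, 0.5]
width: 0.023
finger_force: 30.0
```

>>> play_rows(translation=[[0,0,0.03],[0,0,0.02],[0,0,0]], twist=[[0,0,0],[0,0,0],[0,0,0]], gripper=[-1,-1,-1])

```text
time: 21.95
tool_pos: [0.5285, 0.0861, 0.2239]
ee_rot: [-3.141, -0.001, -0.057]
wrist_force: [-0.1, -0.5, 2.1]
width: 0.0231
finger_force: 30.0
```

>>> play_rows(translation=[[0,0,0.015],[0,0,0]], twist=[[0,0,0],[0,0,0]], gripper=[-1,-1])

```text
time: 22.15
tool_pos: [0.5285, 0.0861, 0.2239]
ee_rot: [-3.141, -0.001, -0.057]
wrist_force: [-2.6, 0.3, 5.2]
width: 0.0232
finger_force: 30.0
```

>>> play_rows(translation=[[0,0,0],[0,0,0],[0,0,0],[0,0,-0.2],[0,0,-0.6],[0,0,-0.9],[0,0,0],[0,0,0]], twist=[[0,0,0],[0,0,0],[0,0,0],[0,0,0],[0,0,0],[0,0,0],[0,0,0],[0,0,0]], gripper=[-0.24,-0.24,-0.24,-0.24,-0.24,-0.24,-0.24,-0.24])

```text
time: 22.95
tool_pos: [0.5287, 0.086, 0.2922]
ee_rot: [-3.141, -0.003, -0.057]
wrist_force: [0.5, 0.2, -0.3]
width: 0.0361
finger_force: 0.0
```

```bash
python3 look.py w12.png short_0 pull; python3 - <<'E'
from h import *
p=robot.get_obs()['tool_pos']
plan((.38,.188,.32,-.058,.04),(.38,.188,.256,-.058,.03))
E
```

```text
23.0 [0.5282 0.086  0.2907] [ 3.142  0.    -0.057] 0.0356 [-0.  -0.1 -1.4]
short_0 [0.5285 0.0818 0.0238] 0.63
short_0 [0.5259 0.0358 0.0268] 0.57
8 T [[-0.77,-0.47,-0.15],[-0.77,-0.47,-0.15],[-0.77,-0.47,-0.15],[-0.77,-0.47,-0.15],[-0.77,-0.47,-0.15],[0.0,0.0,0.53],[0.0,0.0,0.53],[0.0,0.0,0.53]] W [[0.0,0.01,0.0],[0.0,0.01,0.0],[0.0,0.01,0.0],[0.0,0.01,0.0],[0.0,0.01,0.0],[0.0,0.0,0.0],[0.0,0.0,0.0],[0.0,0.0,0.0]]
```

View pics/w12.png

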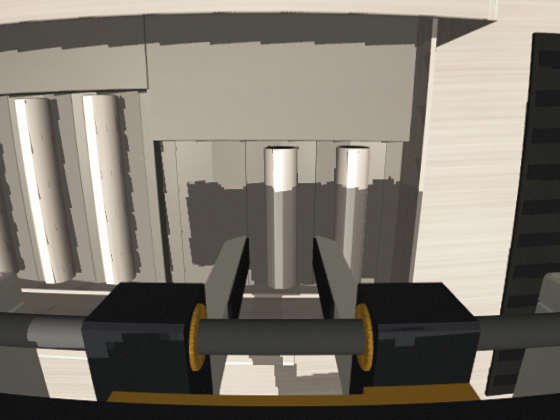

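All three lie in their flutes: the short at (281,215) next to short_0 (352,210), and the longs at (108,190) and (45,190), inside the end walls. Now shut the drawer.

>>> play_rows(translation=[[-0.77,-0.47,-0.2],[-0.77,-0.47,-0.2],[-0.77,-0.47,-0.15],[-0.77,-0.47,-0.1],[-0.77,-0.47,-0.1],[0,0,0],[0,0,0.5],[0,0,0.53]], twist=[[0,0,0],[0,0,0],[0,0,0],[0,0,0],[0,0,0],[0,0,0],[0,0,0],[0,0,0]], gripper=[-1,-1,-1,-1,-1,-1,-1,-1])

```text
time: 23.9
tool_pos: [0.3803, 0.1886, 0.279]
ee_rot: [3.142, -0.001, -0.057]
wrist_force: [0.0, 0.1, -0.2]
width: 0.0004
finger_force: 0.0
```

>>> play_rows(translation=[[0,0,0.55],[0,0,0],[0,0,0]], twist=[[0,0,0],[0,0,0],[0,0,0]], gripper=[-1,-1,-1])

```text
time: 24.2
tool_pos: [0.3802, 0.1883, 0.2569]
ee_rot: [3.141, 0.002, -0.058]
wrist_force: [0.8, -0.7, 0.0]
width: 0.0007
finger_force: 0.0
```

```bash
python3 look.py w13.png pull
```

```text
24.25 [0.3805 0.1885 0.258 ] [ 3.141 -0.    -0.058] 0.0005 [-0.1  0.6 -0.2]
pull [0.4395 0.184  0.0644] 0.9
```

>>> play_rows(translation=[[0.3,0,0.06],[0.4,0,0],[0.3,0,0],[0.15,0,0],[0.1,0,0],[0.1,0,0],[0.1,0,0],[0.12,0,0]], twist=[[0,0,0],[0,0,0],[0,0,0],[0,0,0],[0,0,0],[0,0,0],[0,0,0],[0,0,0]], gripper=[-1,-1,-1,-1,-1,-1,-1,-1])

```text
time: 25.1
tool_pos: [0.4423, 0.1851, 0.2552]
ee_rot: [3.141, 0.002, -0.057]
wrist_force: [-3.1, 0.4, 2.9]
width: 0.0004
finger_force: 1.7
```

>>> play_rows(translation=[[0.15,0,0],[0.18,0,0],[0.2,0,0],[0.2,0,0],[0.2,0,0],[0.2,0,0],[0.2,0,0],[0.2,0,0]], twist=[[0,0,0],[0,0,0],[0,0,0],[0,0,0],[0,0,0],[0,0,0],[0,0,0],[0,0,0]], gripper=[-1,-1,-1,-1,-1,-1,-1,-1])

```text
time: 25.9
tool_pos: [0.5045, 0.1814, 0.2552]
ee_rot: [3.141, 0.0, -0.057]
wrist_force: [-4.1, -0.7, 1.6]
width: 0.0004
finger_force: 1.8
```

>>> play_rows(translation=[[0.2,0,0],[0.2,0,0],[0.2,0,0],[0.2,0,0],[0.2,0,0],[0.18,0,0],[0.15,0,0],[0.12,0,0]], twist=[[0,0,0],[0,0,0],[0,0,0],[0,0,0],[0,0,0],[0,0,0],[0,0,0],[0,0,0]], gripper=[-1,-1,-1,-1,-1,-1,-1,-1])

```text
time: 26.7
tool_pos: [0.5623, 0.1782, 0.2552]
ee_rot: [-3.142, -0.0, -0.057]
wrist_force: [-3.1, -2.0, 0.4]
width: 0.0009
finger_force: 1.7
```

```bash
python3 look.py w14.png pull; python3 - <<'E'
from h import *
for c in ('scene','side'):
    robot.snapshot(c)
    for d in robot.spot_point('pull',c)[:1]: print(c,np.round(d['centre'],4),d['score'])
E
```

```text
26.75 [0.5629 0.1783 0.2553] [-3.141e+00 -2.000e-03 -5.700e-02] 0.0005 [-2.  -1.3 -0.4]
scene [0.5728 0.1732 0.0629] 0.59
side [0.5668 0.179  0.0627] 0.59
```

>>> play_rows(translation=[[0.15,0,0],[0.17,0,0],[0.17,0,0],[0.15,0,0],[0.12,0,0],[0.1,0,0],[0.1,0,0],[0.08,0,0]], twist=[[0,0,0],[0,0,0],[0,0,0],[0,0,0],[0,0,0],[0,0,0],[0,0,0],[0,0,0]], gripper=[-1,-1,-1,-1,-1,-1,-1,-1])

```text
time: 27.8
tool_pos: [0.6036, 0.1759, 0.2552]
ee_rot: [-3.142, 0.0, -0.057]
wrist_force: [-3.8, 0.9, 1.2]
width: 0.0004
finger_force: 1.6
```

>>> play_rows(translation=[[0.05,0,0],[0.05,0,0],[0.04,0,0]], twist=[[0,0,0],[0,0,0],[0,0,0]], gripper=[-1,-1,-1])

```text
time: 28.1
tool_pos: [0.6089, 0.1756, 0.2552]
ee_rot: [3.142, 0.0, -0.057]
wrist_force: [-2.3, 1.1, 0.6]
width: 0.0004
finger_force: 1.6
```

>>> play_rows(translation=[[0.04,0,0],[0.04,0,0],[0.04,0,0]], twist=[[0,0,0],[0,0,0],[0,0,0]], gripper=[-1,-1,-1])

```text
time: 28.4
tool_pos: [0.6137, 0.1753, 0.2552]
ee_rot: [3.142, 0.0, -0.057]
wrist_force: [-3.2, 1.6, 0.7]
width: 0.0006
finger_force: 1.6
```

>>> play_rows(translation=[[0.04,0,0],[0.03,0,0]], twist=[[0,0,0],[0,0,0]], gripper=[-1,-1])

```text
time: 28.6
tool_pos: [0.6165, 0.1751, 0.2551]
ee_rot: [3.142, 0.0, -0.057]
wrist_force: [-3.3, 1.6, 0.4]
width: 0.0006
finger_force: 1.5
```

>>> play_rows(translation=[[0.03,0,0],[0.03,0,0]], twist=[[0,0,0],[0,0,0]], gripper=[-1,-1])

```text
time: 28.8
tool_pos: [0.618, 0.1751, 0.2552]
ee_rot: [3.141, 0.004, -0.057]
wrist_force: [-10.0, 1.2, 4.6]
width: 0.0004
finger_force: 4.5
```

>>> play_rows(translation=[[0.03,0,0],[0.03,0,0]], twist=[[0,0,0],[0,0,0]], gripper=[-1,-1])

```text
time: 29.0
tool_pos: [0.6191, 0.1751, 0.2552]
ee_rot: [3.141, 0.01, -0.057]
wrist_force: [-14.7, 1.4, 7.3]
width: 0.0003
finger_force: 7.4
```

>>> play_rows(translation=[[0,0,0],[0,0,0],[-0.1,0,0],[-0.3,0,0],[-0.8,0,-0.2],[-0.9,0,-0.6],[0,0,-0.9],[0,0,0]], twist=[[0,0,0],[0,0,0],[0,0,0],[0,0,0],[0,0,0],[0,0,0],[0,0,0],[0,0,0]], gripper=[-1,-1,-1,-1,-1,-1,-1,-1])

```text
time: 29.8
tool_pos: [0.5382, 0.1797, 0.3294]
ee_rot: [-3.139, -0.014, -0.057]
wrist_force: [0.4, 0.8, 0.4]
width: 0.0006
finger_force: 0.0
```

```bash
python3 look.py w15.png pull unit; python3 - <<'E'
from h import *
for c in ('scene','side'):
    robot.snapshot(c)
    for n in ('pull','unit','cup','bottle_cap','shaker','brush'):
        for d in robot.spot_point(n,c)[:1]: print(c,n,np.round(d['centre'],4),round(d['score'],2))
E
```

```text
29.85 [0.5384 0.1796 0.3273] [-3.14  -0.011 -0.057] 0.0006 [0.4 0.7 0.8]
pull [0.6283 0.1718 0.063 ] 0.6
scene pull [0.6275 0.1696 0.0644] 0.77
scene cup [ 0.4868 -0.287   0.0038] 0.79
scene bottle_cap [ 0.5664 -0.1928  0.0066] 0.74
scene shaker [0.3304 0.4204 0.0005] 0.96
scene brush [0.4769 0.522  0.0006] 0.64
side pull [0.6262 0.1771 0.0609] 0.83
side unit [0.7854 0.1613 0.0034] 0.88
side cup [ 0.4837 -0.2799  0.0094] 0.58
side bottle_cap [ 0.5684 -0.1919  0.0026] 0.49
side shaker [ 3.360e-01  4.184e-01 -1.000e-04] 0.95
side brush [ 0.4866  0.5211 -0.0018] 0.95
```

The pull now sits at 0.627, the expected shut position, and nothing else has moved.

```bash
python3 -c "
from bench import robot
print(robot.close_job())"
```

```text
the job is handed in; nothing more can be done
None
```

All three tubes were laid in their proper flutes, the drawer was pushed gently until it hit its stop, nothing else on the table moved, and the job was handed in at about 30 s.

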